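# Steady the rocking setting plate in the ceramics finishing room

## Robot

A 6-joint arm with a two-finger parallel gripper is mounted at the origin on the work surface. World frame = base frame: x ahead of the robot, y to its left, z up, the work surface at z = 0. Lengths are in m, angles in rad, forces in N, time in s.
With the tool pointing down it reaches from about 0.325 to 0.775 m from the base axis. Payload 9.3 kg.
Tool frame: the origin (TCP) lies at the centre of the arm's flange, where the gripper is bolted on; the fingertips stand 173 mm ahead of it and the grasp point (between the pads) lies 155 mm ahead of it; y points along the fingers, x is the direction in which the jaws open and shut, and the axes are right-handed (so a half turn about y gives the same grasp; the last joint's range is limited). The gripper opens to 85 mm and grips with 20 to 120 N. Pads are 22 mm wide; open, the fingers measure 114 mm over their backs; the gripper's body (76 mm by 85 mm) begins 54 mm behind the grasp point. The pads swing forward as they close: fully open they stand 13 mm farther back than shut.
Start: joints at [1.024, 0.259, 0.021, 1.334, 0, 1.418], TCP at [0.211, 0.508, 0.405] pointing down, gripper open.
Joint ranges: [-3.04, 3.04], [-0.91, 1.82], [-1.04, 1.36], [-1.92, 1.95], [-1.52, 1.45], [-3.14, 3.14]. Speed limits (rad/s): [2.22, 2.22, 2.79, 3.14, 3.14, 3.14].

## Interface

Orientations are given as [roll, pitch, yaw] about the fixed x, y, z axes, in that order (R = Rz(yaw) Ry(pitch) Rx(roll)).
In Python, from cell import arm gives the robot as it stands.
- The arm moves only by the tool send_rows, never from a script. Its argument "targets" is a list of rows, each an object with "xyz": the shift along the tool's x, y, z in mm, a list of three; "twist": the turn about the tool's y in rad. In form: [{"xyz": [dx, dy, dz], "twist": twist}, ...]. A call has 1 to 5 rows; each row is the pose to reach, as a shift and turn from the pose commanded when the call began, along the tool's axes at that moment; what a row does not reach only later rows make up. A row lasts 1/12 s, in which the tool goes at most 41.7 mm and 7.16 degrees, less where a joint would pass 70% of its speed; a pose out of reach is approached as far as the arm can. A call with a gripper value outside its range is refused whole. "claw" is the closure in counts, from 0 (fully open) to 255 (shut), set as the call begins (left out, the last holds). The fingers move at their own pace and stop on an object; "grip_force" is the grip in N (left out, the last holds). Time passes only in rows, so rows that repeat a pose let the fingers close. It gives the time, the measured TCP pose, the force and the opening at its end, in the units of the state.
- arm.state(): the state, without advancing time (a new reading comes with each control period).
- arm.get_image(name): name is "scene" or "top"; returns (picture, depth): 480x640x3 uint8, red, green, blue; 480x640 float32, m along the optical axis (not along the pixel's ray), 0 where there is no reading.
- arm.camera_model(name): a dict with "fx", "fy", "cx", "cy" (pixels), "k1" (the pictures are not rectified: a ray, as slopes to the right and down, at radius r is drawn at 1 + k1 r^2 times it, then the intrinsics apply), "R" (3x3) and "t" (3): a world point X has camera coordinates R X + t. Camera axes: x right, y down, z forward; pixel columns grow to the right and rows downward; lengths in m; the calibration is good to about 2 mm. A picture is of the moment at which its call begins. camera_model takes no time and is no camera call.
- arm.close_job(): hands the job in, once; it reports no verdict.
The state is a dict: "time": time; "q": joint angles; "joint_vel": joint speeds; "joint_torque": joint torques, N m; "tool_pos": TCP position; "orientation": TCP orientation; "ft_force": force on the tool from outside, world axes, zero at the start; "torque": the same for the moment, N m; "grip_width": finger opening in m.
Only numpy, scipy, OpenCV 4.12 (cv2) and the standard library are available. Lean on these libraries where they do the work, as an engineer would, in place of code of your own. Each camera call takes 0.05 s, during which the arm holds its last target. There are 200 camera calls.

## Task

The square steel plate with the rabbit figurines on it rocks, because its levelling screw is wound up and the foot under it hangs clear of the table. Turn that screw's black wing knob clockwise (seen from above) until its foot carries about as much of the load as the other feet and all four stand firm, then let go. Do not shove or tip the plate, and leave the screw of the round stand as it is.

Things in the scene. Friction and masses are not known exactly. Their poses are not given: they have to be found in the camera images.
- level_knob (a point): Centre of the square plate's black wing knob. Bar 52 mm long (point x), 12 thick (point y), 28 high (z up); the plate's top lies 32 mm below. It stands over the plate's near-left corner as the robot sees it, 30 mm in from both edges, opposite the corner where two 24 mm high fences meet; figurines (105 mm tall) are over 120 mm away. It turns but stays at its height; only its foot moves.
- level_screw (a joint): Knob angle, rad, growing clockwise from above, 0 to 2.4; at 0 the bar points square to the plate's edge that faces the robot. Starts at 0 to 0.5. Lowers the foot 4 mm per rad: it touches the table at 0.9, then its springy rubber takes about 30 N per rad; at 1.3 it bears an even share (about 13 N), past 1.65 it lifts the neighbouring feet. Stiff (0.15 to 0.3 N m); stays where left.
- level_foot: Round black rubber foot, 28 mm across, 12 high, straight below the knob; origin at its underside's centre, 1.6 to 3.6 mm above the table at the start. The plate (220 x 220 mm, steel, 6 kg, top 50 mm above the table, yaw within 20 degrees) lies loose; its other three feet are plain, fixed, of one height, and stand on the table.
- round_screw (a joint): Angle of a like wing knob on the bystander: a round steel stand, 184 mm across, with one rabbit on it, which already stands firm. Starts at 0.8 to 1.2 rad; to be left alone. The two stands change sides (left, right) from one start to another.

How it is judged:
At the end, for the whole second after the job is handed in: The levelling screw's foot stands on the table and carries 3 to 25 N (so that the other three feet stay loaded too), the plate is level within 0.02 rad and at rest (contact force between level_foot and anything else between 3 and 25 N and angle between level_knob's own z axis and vertical below 0.02 rad and height (world z) of level_foot below 0.004 m and linear speed of level_foot below 0.01 m/s); the robot touches nothing.
It fails at once if the plate is shoved: its knob is more than 25 mm from where it was (distance of level_knob from where it was at the start of the episode above 0.025 m).
It fails at once if the plate is tipped by more than 0.06 rad (angle between level_knob's own z axis and vertical above 0.06 rad).
It fails at once if the round stand's screw is turned out of 0.6 to 1.4 rad (value of joint round_screw below 0.6 rad or value of joint round_screw above 1.4 rad).
It also fails if it takes over 32 s, if anything falls off the work surface, if the arm or the gripper's body presses on something with over 40 N, if the wrist force passes 120 N, or if a joint passes its speed limit or range.

## Working session

There is one attempt and no reset: what is moved stays moved. The work goes in short steps, Python scripts to look and compute and a tool call to move; the robot and the scene stay as the last step left them, time stands still between calls to the robot, and variables do not carry over. Pictures are saved under pics/ and viewed, about 8 in all and at most 12, crops included, and the job is handed in when it is done.

Besides the shell and the picture viewer there is one more tool, called after "Call:" as a command line: name --argument value ..., lists and objects as JSON in quotes. send_rows: Moves the arm, as the interface text tells. Its arguments: {"type":"object","properties":{"targets":{"type":"array","items":{"type":"object","properties":{"xyz":{"type":"array","items":{"type":"number"}},"twist":{"type":"number"}}}},"claw":{"type":"number"},"grip_force":{"type":"number"}},"required":["targets"]}

```bash
mkdir -p pics; ls; cat > h.py <<'E'
from cell import arm
import numpy as np, cv2
def cam(n):
    m=arm.camera_model(n); return m,np.array(m["R"]),np.array(m["t"])
def ray(n,u,v):
    m,R,t=cam(n); d=np.array([(u-m["cx"])/m["fx"],(v-m["cy"])/m["fy"]]); p=d.copy()
    for _ in range(20): p=d/(1+m["k1"]*(p@p))
    return -R.T@t, R.T@np.array([p[0],p[1],1.])
def onplane(n,u,v,z):
    c,d=ray(n,u,v); return c+d*(z-c[2])/d[2]
def pix(n,X):
    m,R,t=cam(n); c=R@np.array(X)+t; p=c[:2]/c[2]; p=p*(1+m["k1"]*(p@p)); return p*[m["fx"],m["fy"]]+[m["cx"],m["cy"]]
E
python3 - <<'E'
from h import *
for n in("scene","top"):
    im,d=arm.get_image(n); np.savez(f"{n}0.npz",im=im,d=d); cv2.imwrite(f"pics/{n}0.png",im[...,::-1])
    m,R,t=cam(n); print(n,m["fx"],m["k1"],-R.T@t,R[2])
s=arm.state();print(s)
E
```

```text
pics
scene 434.18895111577234 0.009310316398531882 [0.99358041 0.09780942 0.48774544] [-0.76699415 -0.06738262 -0.63810623]
top 500.40658323617873 -0.024833181908433383 [0.37630896 0.05183602 0.97517741] [ 0.12934054 -0.03405879 -0.99101515]
{'time': 0.1, 'q': array([ 1.02437684e+00,  2.59102878e-01,  2.08351485e-02,  1.33366760e+00,
       -1.55361483e-05,  1.41821494e+00]), 'joint_vel': array([-0.00118209, -0.00335515,  0.00159203, -0.00046624, -0.0012435 ,
       -0.00110426]), 'joint_torque': array([ 6.11890500e-03, -5.56691551e+01,  3.45072126e+01,  1.16378543e-02,
       -6.62075740e-05, -4.37536744e-05]), 'tool_pos': array([0.21102582, 0.5078534 , 0.40414345]), 'orientation': array([-1.57063856e+00,  1.12813567e-03,  1.17695832e+00]), 'ft_force': array([-0.22888708, -0.15029721,  0.03475844]), 'torque': array([-0.01344219,  0.00943765, -0.01942227]), 'grip_width': 0.08551716603302063}
```

View pics/top0.png

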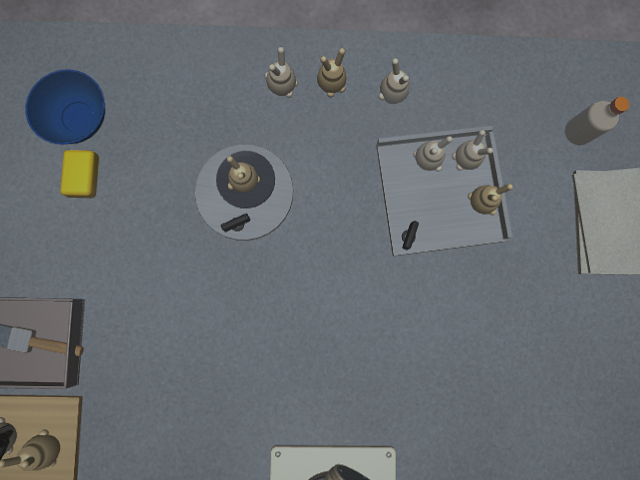

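View pics/scene0.png

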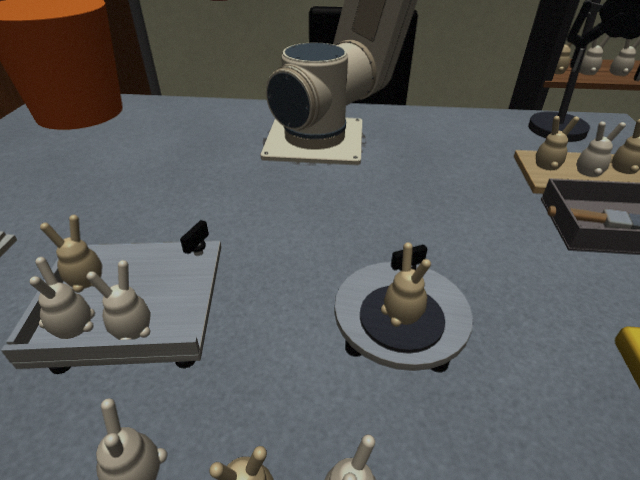

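The steel plate is on the right. Its knob is at about (411,235) in top and (195,238) in scene. The round stand is on the left, with its knob at about (236,223) in top.

```bash
python3 - <<'E'
from h import *
P={}
for n,b in(("top",(395,215,430,255)),("scene",(172,215,215,260))):
    f=np.load(n+"0.npz"); im,d=f["im"],f["d"]; x0,y0,x1,y1=b
    m=(im[y0:y1,x0:x1].max(2)<45).astype(np.uint8)
    k,l,st,c=cv2.connectedComponentsWithStats(m); i=1+st[1:,4].argmax()
    v,u=np.nonzero(l==i); u=u+x0; v=v+y0
    print(n,st[i],u.mean(),v.mean())
    r=cv2.minAreaRect(np.c_[u,v].astype(np.float32)); print(r)
    dd=d[v,u]; M,R,t=cam(n); W=[]
    for a,bb,z in zip(u,v,dd):
        if z>0:
            c0,dr=ray(n,a,bb); W.append(c0+dr*z)
    W=np.array(W); print("z pct",np.percentile(W[:,2],[5,25,50,75,95]))
    top=W[W[:,2]>0.088]
    if len(top)>10:
        r=cv2.minAreaRect((top[:,:2]*1000).astype(np.float32)); C=np.cov(top[:,:2].T); w,V=np.linalg.eigh(C); a=V[:,1]
        print("depthtop",len(top),r,top.mean(0),np.degrees(np.arctan(a[1]/a[0])))
    if n=="top":
        Q=np.array([onplane(n,a,bb,.096)[:2] for a,bb in zip(u,v)])*1000
        r=cv2.minAreaRect(Q.astype(np.float32)); print("plane",r); w,V=np.linalg.eigh(np.cov(Q.T));a=V[:,1];print(np.degrees(np.arctan(a[1]/a[0])))
# plate near-left corner, near-right, far-left (top view) at plate top
for p in((394,254),(507,239),(378,140)): print(p,onplane("top",*p,.05))
f=np.load("top0.npz")["im"][205:265,375:445,::-1]; g=np.load("scene0.npz")["im"][205:265,165:235,::-1]
cv2.imwrite("pics/c1.png",cv2.resize(np.hstack([f,g]),None,fx=5.7,fy=5.7,interpolation=cv2.INTER_CUBIC))
E
```

```text
top [ 8  7 11 27 88] 407.35227272727275 236.4659090909091
((407.5154113769531, 234.87693786621094), (7.690153121948242, 26.915536880493164), 7.125016689300537)
z pct [0.07118562 0.08092789 0.08911246 0.09441752 0.09619742]
depthtop 46 ((501.518310546875, -128.55043029785156), (9.479982376098633, 48.74565124511719), 73.30887603759766) [ 0.49811862 -0.12493944  0.09376394] -13.337987893182857
plane ((501.58233642578125, -123.15360260009766), (13.779925346374512, 48.983951568603516), 82.51923370361328)
-14.649345311715214
scene [  8   6  29  32 599] 194.86811352253756 237.9415692821369
((196.5, 239.0), (23.33452033996582, 36.06244659423828), 45.0)
z pct [0.06535666 0.07465726 0.08424958 0.09320502 0.09502766]
depthtop 239 ((505.52008056640625, -131.06185913085938), (12.856082916259766, 51.13216781616211), 70.99583435058594) [ 0.50804419 -0.13014064  0.09308728] -19.024094546645486
(394, 254) [ 0.47139318 -0.1066247   0.05      ]
(507, 239) [ 0.50397654 -0.32256229  0.05      ]
(378, 140) [ 0.6912432  -0.07625208  0.05      ]
```

View pics/c1.png

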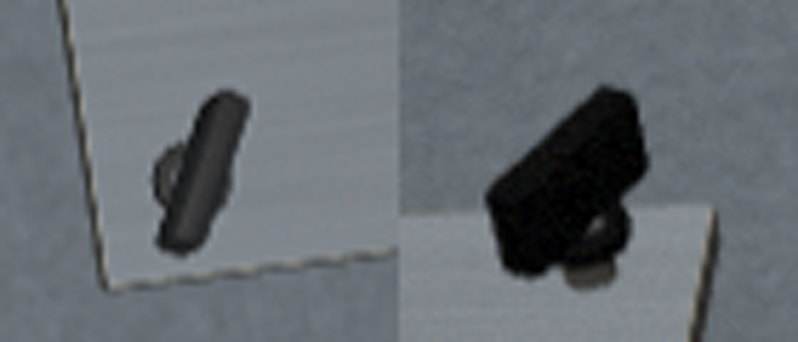

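The crop shows the bar from about (407,247) to (415,223) in the full top picture. My threshold lost its lit top face. The plate corner plus 30 mm from each edge gives about (0.505,-0.132), which matches the scene depth. I'll measure once more with a looser threshold.

```bash
cat >> h.py <<'E'
def bar(im,d,u0,v0,s=24,th=80):
    "knob top face from the top camera: centre (m), bar angle (deg)"
    x0,y0=u0-s,v0-s; m=(im[y0:y0+2*s,x0:x0+2*s].max(2)<th).astype(np.uint8)
    k,l,st,c=cv2.connectedComponentsWithStats(m); i=1+st[1:,4].argmax(); v,u=np.nonzero(l==i); W=[]
    for a,b in zip(u+x0,v+y0):
        if d[b,a]>0:
            c0,r=ray("top",a,b); X=c0+r*d[b,a]
            if .086<X[2]<.105: W.append(onplane("top",a,b,.096)[:2])
    W=np.array(W); r=cv2.minAreaRect((W*1000).astype(np.float32)); w,V=np.linalg.eigh(np.cov(W.T)); a=V[:,1]
    return len(W),W.mean(0),np.degrees(np.arctan(a[1]/a[0])),r
E
python3 - <<'E'
from h import *
f=np.load("top0.npz")
for th in(70,80,90): print(bar(f["im"],f["d"],411,235,th=th))
im=f["im"]; print(im[235,400:425].max(1))
s=arm.state(); print(s["q"][0]-s["q"][5]+np.pi/2,s["orientation"][2])
E
```

```text
(201, array([ 0.50183687, -0.129241  ]), np.float64(-19.03744957223297), ((501.5434265136719, -129.1616668701172), (12.99472713470459, 52.875301361083984), 71.424560546875))
(202, array([ 0.50184413, -0.12927753]), np.float64(-19.071296784432814), ((501.5416259765625, -129.16717529296875), (13.006316184997559, 52.875301361083984), 71.424560546875))
(202, array([ 0.50184413, -0.12927753]), np.float64(-19.071296784432814), ((501.5416259765625, -129.16717529296875), (13.006316184997559, 52.875301361083984), 71.424560546875))
[140 128  37  59  62  92  43  31  37  51  60  58  52  48  41  86 144 140
 137 139 139 139 138 138 140]
1.1769582239571088 1.1769583217935833
```

Bar angle is -19.0° and plate yaw about +8.2°, so the knob stands at about 0.475 rad and needs about +0.83 rad. The bar measures 13 × 53 mm, as expected. The knob centre is about (0.5035,-0.130), averaging the two cameras. I'll traverse at the present height, where the fingertips (z≈0.23) clear the figurines (0.155).

Call:
send_rows --targets '[{"xyz":[-28,0,-30],"twist":0},{"xyz":[-55,0,-60],"twist":0},{"xyz":[-83,0,-90],"twist":0},{"xyz":[-110,0,-120],"twist":0},{"xyz":[-138,0,-150],"twist":0}]' --claw 0

```text
time: 0.52
tool_pos: [0.2967, 0.3213, 0.4044]
orientation: [-1.571, 0.0, 1.178]
ft_force: [1.6, -0.2, -0.2]
grip_width: 0.0856
```

Call:
send_rows --targets '[{"xyz":[-28,0,-30],"twist":0},{"xyz":[-55,0,-60],"twist":0},{"xyz":[-83,0,-90],"twist":0},{"xyz":[-110,0,-120],"twist":0},{"xyz":[-138,0,-150],"twist":0}]'

```text
time: 0.93
tool_pos: [0.3823, 0.136, 0.4047]
orientation: [-1.571, -0.0, 1.177]
ft_force: [0.3, -0.2, 0.8]
grip_width: 0.0855
```

Call:
send_rows --targets '[{"xyz":[-28,0,-30],"twist":0},{"xyz":[-55,0,-60],"twist":0},{"xyz":[-83,0,-90],"twist":0},{"xyz":[-110,0,-120],"twist":0},{"xyz":[-138,0,-150],"twist":0}]'

```text
time: 1.35
tool_pos: [0.468, -0.0492, 0.4046]
orientation: [-1.571, -0.0, 1.177]
ft_force: [1.8, 1.8, -0.1]
grip_width: 0.0854
```

Call:
send_rows --targets '[{"xyz":[-21,0,-21],"twist":-0.02},{"xyz":[-42,0,-43],"twist":-0.04},{"xyz":[-63,0,-65],"twist":-0.062},{"xyz":[-63,30,-65],"twist":-0.062},{"xyz":[-63,60,-65],"twist":-0.062}]'

```text
time: 1.77
tool_pos: [0.5044, -0.1321, 0.3443]
orientation: [-1.573, 0.0, 1.237]
ft_force: [-0.4, 0.3, -0.9]
grip_width: 0.0859
```

```bash
python3 - <<'E'
from h import *
a,_=arm.get_image("scene"); cv2.imwrite("pics/s1.png",cv2.resize(a[60:300,80:340,::-1],None,fx=2.4,fy=2.4,interpolation=cv2.INTER_CUBIC))
p=arm.state()["tool_pos"]; print(p,pix("scene",p-[0,0,.16]),pix("scene",[p[0],p[1],.096]),pix("scene",[.5035,-.13,.096]))
E
```

```text
[ 0.50274965 -0.13084781  0.33789127] [182.75726426 179.9002961 ] [193.6414804  227.83700405] [194.04475484 228.17905087]
```

View pics/s1.png

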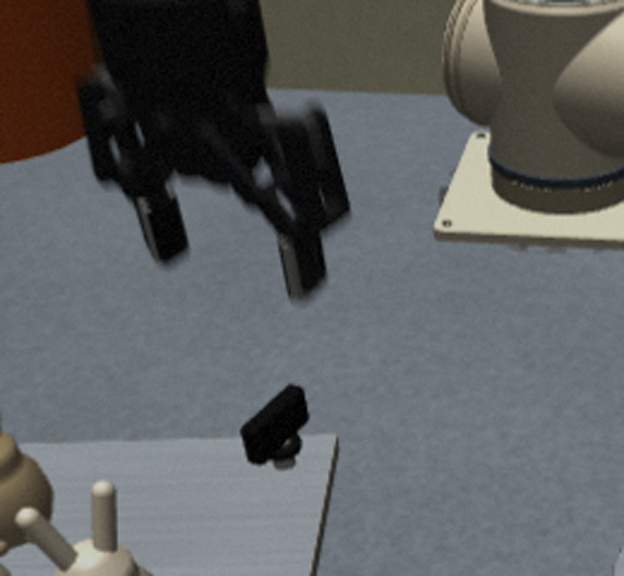

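Fingertips are at crop (168,255) and (302,292), straddling the line down to the knob at crop (275,425). The jaw axis looks square to the bar. Going down in two steps.

Call:
send_rows --targets '[{"xyz":[0,10,0],"twist":0},{"xyz":[0,20,0],"twist":0},{"xyz":[0,30,0],"twist":0},{"xyz":[0,40,0],"twist":0},{"xyz":[0,40,0],"twist":0}]' --claw 0 --grip_force 20

```text
time: 2.23
tool_pos: [0.5033, -0.1298, 0.3034]
orientation: [-1.569, -0.0, 1.24]
ft_force: [0.5, 1.8, 0.5]
grip_width: 0.0853
```

Call:
send_rows --targets '[{"xyz":[0,0,0],"twist":0},{"xyz":[0,0,0],"twist":0},{"xyz":[0,0,0],"twist":0}]'

```text
time: 2.48
tool_pos: [0.5038, -0.1302, 0.3054]
orientation: [-1.572, 0.0, 1.239]
ft_force: [0.3, 0.2, 0.8]
grip_width: 0.0852
```

```bash
python3 - <<'E'
from h import *
a,_=arm.get_image("scene"); cv2.imwrite("pics/s2.png",cv2.resize(a[110:290,110:290,::-1],None,fx=3.2,fy=3.2,interpolation=cv2.INTER_CUBIC))
s=arm.state(); print(s["tool_pos"],s["ft_force"],s["orientation"])
E
```

```text
[ 0.50375041 -0.13020349  0.30533626] [ 0.31583377  0.24391307 -0.01386247] [-1.57194179e+00  8.73513213e-05  1.23912101e+00]
```

View pics/s2.png

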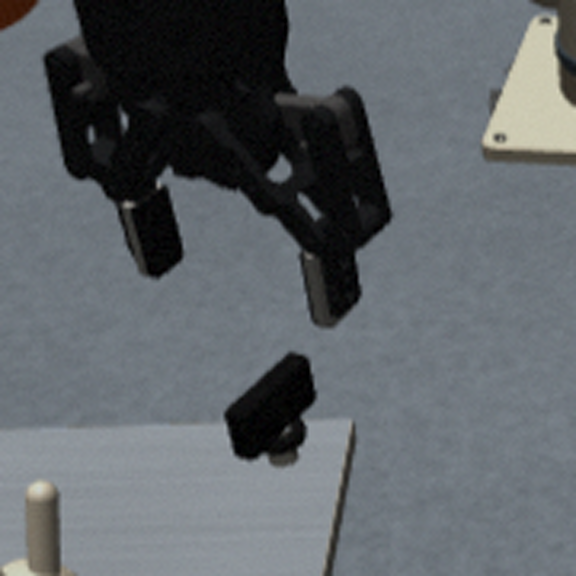

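The open jaws at crop (155,270) and (330,320) straddle the knob at (270,405), and the TCP has settled at (0.5038,-0.1302,0.305). I'll go down 65 mm so the pads land at knob height.

Call:
send_rows --targets '[{"xyz":[0,13,0],"twist":0},{"xyz":[0,26,0],"twist":0},{"xyz":[0,39,0],"twist":0},{"xyz":[0,52,0],"twist":0},{"xyz":[0,65,0],"twist":0}]'

```text
time: 2.95
tool_pos: [0.5037, -0.1302, 0.2396]
orientation: [-1.572, 0.0, 1.239]
ft_force: [-0.4, -0.6, -0.2]
grip_width: 0.0853
```

Call:
send_rows --targets '[{"xyz":[0,0,0],"twist":0},{"xyz":[0,0,0],"twist":0},{"xyz":[0,0,0],"twist":0}]'

```text
time: 3.2
tool_pos: [0.5039, -0.1303, 0.2405]
orientation: [-1.572, 0.0, 1.239]
ft_force: [0.1, 0.6, -0.4]
grip_width: 0.0854
```

Call:
send_rows --targets '[{"xyz":[0,0,0],"twist":0},{"xyz":[0,0,0],"twist":0},{"xyz":[0,0,0],"twist":0},{"xyz":[0,0,0],"twist":0},{"xyz":[0,0,0],"twist":0}]' --claw 150 --grip_force 20

```text
time: 3.62
tool_pos: [0.5036, -0.1302, 0.2399]
orientation: [-1.571, 0.0, 1.239]
ft_force: [0.2, -0.4, 0.6]
grip_width: 0.0352
```

Partly closed to 35 mm with no contact. Now a slow close.

Call:
send_rows --targets '[{"xyz":[0,0,0],"twist":0},{"xyz":[0,0,0],"twist":0},{"xyz":[0,0,0],"twist":0},{"xyz":[0,0,0],"twist":0}]' --claw 200

```text
time: 3.95
tool_pos: [0.5036, -0.1303, 0.2399]
orientation: [-1.571, 0.0, 1.239]
ft_force: [-1.7, -0.6, 4.8]
grip_width: 0.0231
```

Call:
send_rows --targets '[{"xyz":[0,0,0],"twist":0},{"xyz":[0,0,0],"twist":0},{"xyz":[0,0,0],"twist":0},{"xyz":[0,0,0],"twist":0}]' --claw 255

```text
time: 4.28
tool_pos: [0.5036, -0.1303, 0.2399]
orientation: [-1.571, 0.0, 1.239]
ft_force: [-1.7, -1.4, 5.4]
grip_width: 0.023
```

The jaws stopped at 23 mm instead of 12, with little side force and +5 N upward. The tips may be on the round collar under the bar, or one finger may be touching on its own. I'll open, take a look, then retry higher.

```bash
python3 - <<'E'
from h import *
a,_=arm.get_image("scene"); cv2.imwrite("pics/s3.png",cv2.resize(a[150:280,130:260,::-1],None,fx=4.5,fy=4.5,interpolation=cv2.INTER_CUBIC))
s=arm.state(); print(s["ft_force"],s["torque"],s["grip_width"])
E
```

```text
[-1.70112753 -1.07050231  5.674135  ] [-0.32072879  0.38992473  0.03543518] 0.023134711987175403
```

View pics/s3.png

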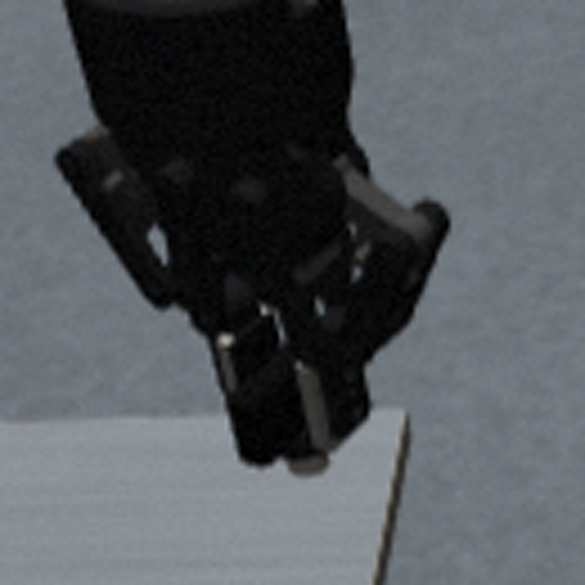

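The tips reach down to the collar just above the plate (crop 310,450), so the grasp is too low and has caught the roughly 23 mm collar. Opening, raising 9 mm and closing again.

Call:
send_rows --targets '[{"xyz":[0,0,0],"twist":0},{"xyz":[0,0,0],"twist":0},{"xyz":[0,-5,0],"twist":0},{"xyz":[0,-9,0],"twist":0},{"xyz":[0,-9,0],"twist":0}]' --claw 140

```text
time: 4.75
tool_pos: [0.5039, -0.1302, 0.2496]
orientation: [-1.572, -0.0, 1.239]
ft_force: [0.4, -0.8, 0.3]
grip_width: 0.0386
```

Call:
send_rows --targets '[{"xyz":[0,0,0],"twist":0},{"xyz":[0,0,0],"twist":0},{"xyz":[0,0,0],"twist":0},{"xyz":[0,0,0],"twist":0},{"xyz":[0,0,0],"twist":0}]' --claw 255

```text
time: 5.17
tool_pos: [0.5035, -0.1303, 0.2487]
orientation: [-1.571, 0.0, 1.239]
ft_force: [-0.7, -0.4, 2.3]
grip_width: 0.0114
```

Width is 11.4 mm with small forces, so the jaws are on the bar. I'll firm up the grip and turn clockwise, 0.83 rad in all.

Call:
send_rows --targets '[{"xyz":[0,0,0],"twist":0},{"xyz":[0,0,0],"twist":0},{"xyz":[0,0,0],"twist":0.06},{"xyz":[0,0,0],"twist":0.13},{"xyz":[0,0,0],"twist":0.2}]' --claw 255 --grip_force 60

```text
time: 5.58
tool_pos: [0.5036, -0.1302, 0.2489]
orientation: [-1.571, 0.0, 1.036]
ft_force: [-1.7, -0.9, 5.2]
grip_width: 0.0108
```

Call:
send_rows --targets '[{"xyz":[0,0,0],"twist":0.06},{"xyz":[0,0,0],"twist":0.12},{"xyz":[0,0,0],"twist":0.18},{"xyz":[0,0,0],"twist":0.24},{"xyz":[0,0,0],"twist":0.3}]'

```text
time: 6.0
tool_pos: [0.5037, -0.1301, 0.2489]
orientation: [-1.571, -0.0, 0.736]
ft_force: [-1.0, 0.1, 5.2]
grip_width: 0.0111
```

```bash
python3 - <<'E'
from h import *
s=arm.state(); print(s["tool_pos"],s["orientation"],s["ft_force"],s["torque"],s["grip_width"])
E
```

```text
[ 0.50366797 -0.13012579  0.24885909] [-1.57097177e+00 -4.46765227e-04  7.36196041e-01] [-0.98616525  0.05869841  5.21255308] [0.02102185 0.26531896 0.19758053] 0.011146213073430234
```

The resisting moment is +0.2 N m, side force is low and the width is steady, so the knob is turning with the jaws. Finishing with another 0.33.

Call:
send_rows --targets '[{"xyz":[0,0,0],"twist":0.07},{"xyz":[0,0,0],"twist":0.14},{"xyz":[0,0,0],"twist":0.21},{"xyz":[0,0,0],"twist":0.27},{"xyz":[0,0,0],"twist":0.33}]'

```text
time: 6.42
tool_pos: [0.5038, -0.1301, 0.2489]
orientation: [-1.571, -0.001, 0.406]
ft_force: [-0.0, -0.1, 4.7]
grip_width: 0.0105
```

Call:
send_rows --targets '[{"xyz":[0,0,0],"twist":0},{"xyz":[0,0,0],"twist":0},{"xyz":[0,0,0],"twist":0}]'

```text
time: 6.67
tool_pos: [0.5038, -0.1301, 0.2489]
orientation: [-1.571, -0.001, 0.411]
ft_force: [0.3, 1.8, 5.6]
grip_width: 0.0103
```

Call:
send_rows --targets '[{"xyz":[0,0,0],"twist":0},{"xyz":[0,0,0],"twist":0},{"xyz":[0,0,0],"twist":0},{"xyz":[0,0,0],"twist":0},{"xyz":[0,0,0],"twist":0}]' --claw 60 --grip_force 20

```text
time: 7.08
tool_pos: [0.5036, -0.1302, 0.2485]
orientation: [-1.571, 0.0, 0.409]
ft_force: [1.0, -0.0, -0.5]
grip_width: 0.0653
```

Call:
send_rows --targets '[{"xyz":[0,-15,0],"twist":0},{"xyz":[0,-40,0],"twist":0},{"xyz":[0,-70,0],"twist":0},{"xyz":[0,-105,0],"twist":0},{"xyz":[0,-140,0],"twist":0}]'

```text
time: 7.5
tool_pos: [0.5033, -0.1301, 0.3899]
orientation: [-1.57, 0.001, 0.409]
ft_force: [1.6, -0.5, 0.0]
grip_width: 0.0657
```

Call:
send_rows --targets '[{"xyz":[8,0,38],"twist":0},{"xyz":[16,0,76],"twist":0},{"xyz":[24,0,114],"twist":0},{"xyz":[32,0,152],"twist":0},{"xyz":[40,0,190],"twist":0}]'

```text
time: 7.92
tool_pos: [0.4639, 0.0615, 0.3888]
orientation: [-1.571, -0.0, 0.409]
ft_force: [1.7, 0.0, 0.3]
grip_width: 0.0651
```

```bash
python3 - <<'E'
from h import *
t,d=arm.get_image("top"); a,_=arm.get_image("scene")
cv2.imwrite("pics/e1.png",np.hstack([cv2.resize(t[120:270,365:525,::-1],(400,375)),cv2.resize(a[210:370,0:240,::-1],(400,267)) if 0 else cv2.resize(a[210:370,60:230,::-1],(400,375))]))
print(bar(t,d,411,235)); print(arm.state()["tool_pos"])
for p in((394,254),(507,239),(378,140)): pass
E
```

```text
(194, array([ 0.50145309, -0.12888972]), np.float64(-65.95082194637793), ((501.2180480957031, -128.73277282714844), (12.087520599365234, 53.955596923828125), 23.616291046142578))
[0.4631426  0.0641051  0.38900539]
```

View pics/e1.png

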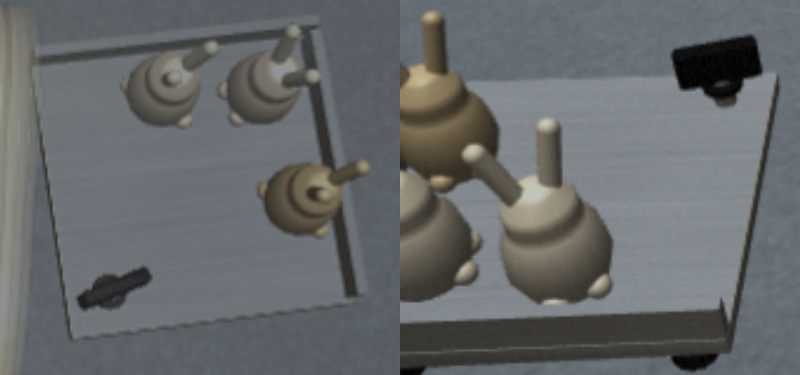

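The knob bar now lies at -66° (jaw yaw implies -66.6°). With plate yaw 8.2° that gives a screw angle of about 1.30 rad. The knob centre moved only 0.5 mm, the figurines are standing, and the arm is clear. Handing in.

```bash
python3 -c "
from h import *
s=arm.state(); print(s['time'],s['ft_force']); print(arm.close_job())"
```

```text
8.0167 [-0.2787036  -0.56901796 -0.09575673]
the job is handed in; nothing more can be done
None
```

I gripped the square plate's wing knob across its bar, turned it 0.83 rad clockwise, let go and moved the arm clear. I handed the job in at 8.0 s; no verdict was reported.

- **Screw angle:** the bar went from -19° to about -66° in the top camera. The plate's yaw is about 8°, so the screw went from about 0.475 to 1.30 rad. By the figures given, that puts about 12 N on the foot. I worked this load out from the angle and did not measure it. The final jaw direction (-66.6°) agrees.
- **Plate:** the knob centre moved by only about 0.5 mm and the figurines stand as they did. I did not measure the tilt directly.
- **Round stand:** I did not touch it.
- **During the turn:** the resisting moment read 0.2 N m midway, within the expected range. Side forces stayed at or below about 2 N.

**Checks that disagreed:**
- The first grasp was too low. The jaws stopped at 23 mm, probably on the collar under the bar, so I opened, raised the gripper 9 mm and regripped on the bar at 11.4 mm.
- The two cameras placed the knob about 4 mm apart. I used the average, and the low side forces suggest it was well centred.

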